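# Take the bearing play out of an electric skateboard wheel

## Task

Feel the wheel on the upright axle for bearing play: rock it on its axle by pressing its left edge gently down to the stop, then its right edge. Turn the yellow T-key clockwise until the play is just gone and the nut is snug, without overtightening it, and prove it by pressing the left edge and then the right edge again: the wheel must no longer rock. Let go of everything and leave the phone, the screwdriver and the parts tray where they are.

Things in the scene. Friction and masses are not known exactly. Their poses are not given: they have to be found in the camera images.
- vise: Blue bench vise, 150 x 95 mm base, fixed; heading at most 0.4 rad off. A skateboard truck hanger is clamped upright in it. Origin under its centre on the bench; the upright wheel axle passes through it. x away from the robot, y to the robot's left, z up. Nothing but hanger and axle rises above 90 mm. Its screw handle sticks out 100 mm towards the robot, 52 mm up.
- wheel: Electric-skateboard wheel lying level on the axle: black tyre 120 mm across, 48 mm wide, orange hub 74 mm across; upper side 162 mm above the bench, lower 114 (pulley to 103). Origin on the axle 2 mm above the upper side, z along the axle; spins freely about z. With play it rocks about its origin, resisting well under 1 N at the edge, until it stops hard.
- wheel_top (a point): Fixed point on the axle at the height of the level wheel's upper side (162 mm); axes as the vise. Press the left or right edge on the tyre's flat upper side, 38 to 56 mm from here along +y or -y, with shut fingertips. A push of 5 to 8 N at the stop is firm; over 25 N harms the bearing. With play a point 50 mm out sinks 1.8 to 4.3 mm below level, differently each time.
- rock (a joint): Sideways rock of the wheel on its axle, rad: 0 level, positive with the left (+y of the vise) edge down, negative with the right edge down. Pressed at the stop it reads 0.036 to 0.09 before tightening, near 0 when the play is gone.
- key: T-handled socket key standing on the axle nut; it turns the nut and stays on it. Origin on the axle 1 mm above the bearing, x along the bar, z up. Tightens clockwise from above. Snug after 0.85 to 2.3 rad, differently each time: felt, not marked. It runs light (under 0.15 N m) while there is play, then the torque climbs by some 0.3 N m in 0.1 to 0.2 rad: that is snug. 0.2 rad more is too far.
- key_bar (a point): Middle of the key's yellow cross bar, 42 mm above the key's origin, about 207 mm above the bench. The bar is 60 mm long (x), 11 mm wide (y), 13 mm high; below it a 12 mm neck and the steel socket, 19 mm across; the washer's top is 39 mm below.
- nut: Axle nut with its aluminium washer, 52 mm across and 3 mm thick, under the key. Origin on the axle at the washer's underside, z up. Turned clockwise it draws up the bearing until nothing can rock; it stays where it is left. Before that it does not press on the bearing; when snug it does, with some 10 to 60 N.
- bearing: Steel bearing in the top of the hub, 47 mm across, rocking with the wheel. Origin in the middle of its top face, 164 mm above the bench, z along the wheel's axis.
- phone: Opened phone, 71 x 146 x 9 mm, lying on a blue mat (3 mm thick) left of the vise. Origin under its centre. Leave it alone.
- screwdriver: Screwdriver, 160 mm long, lying on the bench right of the vise. Leave it alone.
- tray: Clear parts tray, 110 x 150 x 35 mm, with small parts, further right. Origin under its centre. Leave it alone.

How it is judged:
On the way, in this order (a step that is already met when the one before it is completed fails the run):
1. the left edge is pressed down to the stop of the play (value of joint rock above 0.03 rad and contact force between the fingers and wheel above 2 N), for 0.2 s.
2. the right edge is pressed down to the stop of the play (value of joint rock below -0.03 rad and contact force between the fingers and wheel above 2 N), for 0.2 s.
3. after tightening, the left edge is pressed again and the wheel no longer rocks (contact force between the fingers and wheel above 2 N and value of joint rock between -0.014 and 0.014 rad and y of the grasp point in the frame of vise above 0.02 m), for 0.2 s.
4. the right edge is pressed again and the wheel no longer rocks (contact force between the fingers and wheel above 2 N and value of joint rock between -0.014 and 0.014 rad and y of the grasp point in the frame of vise below -0.02 m), for 0.2 s.
At the end, for the whole second after the job is handed in: the nut is snug: it presses on the bearing, with 1 to 100 N; the wheel stands level within 0.014 rad, the key is at rest, and phone, screwdriver and tray are within 20 mm of where they were (value of joint rock between -0.014 and 0.014 rad and contact force between nut and bearing between 1 and 100 N and angular speed of key below 0.05 rad/s and distance of each of phone, screwdriver, tray from where it was at the start of the episode below 0.02 m); the robot touches nothing.
It fails at once if the bearing is overtightened (contact force between nut and bearing above 100 N).
It fails at once if the wheel is pressed too hard (contact force between any of the fingers, the arm and wheel above 25 N).
It fails at once if a bystander is disturbed (distance of any of phone, screwdriver, tray from where it was at the start of the episode above 0.02 m).
It also fails if it takes over 72 s, if anything falls off the work surface, if the arm or the gripper's body presses on something with over 40 N, if the wrist force passes 120 N, or if a joint passes its speed limit or range.

## Robot

A 6-joint arm with a two-finger parallel gripper is mounted at the origin on the work surface. World frame = base frame: x ahead of the robot, y to its left, z up, the work surface at z = 0. Lengths are in m, angles in rad, forces in N, time in s.
With the tool pointing down it reaches from about 0.375 to 0.975 m from the base axis. Payload 3.8 kg.
Tool frame: the origin (TCP) lies midway between the tips of the shut fingers; the grasp point (between the pads) lies 19 mm behind it; z points along the fingers, y is the line along which they close (so a half turn about z gives the same grasp; the last joint's range is limited). The gripper opens to 85 mm and grips with 20 to 120 N. Pads are 22 mm wide; open, the fingers measure 114 mm over their backs; the gripper's body (76 mm by 85 mm) begins 54 mm behind the grasp point. The pads swing forward as they close: fully open they stand 13 mm farther back than shut.
Start: joints at [-1.373, 0.264, 1.604, -0, 1.274, -0.037], TCP at [0.157, -0.656, 0.231] pointing down, gripper open.
Joint ranges: [-2.63, 2.63], [-0.94, 2.18], [0.31, 2.57], [-1.31, 4.45], [0, 2.66], [-2.55, 2.55]. Speed limits (rad/s): [2.57, 2.57, 3.14, 3.14, 3.14, 3.14].

## Interface

Orientations are given as a rotation vector (axis times angle).
In Python, from workcell import bot gives the robot as it stands.
- The arm moves only by the tool step_arm, never from a script. Its argument "motion" is a list of rows, each a list of 5 numbers: the finger opening in cm, from 0 to 8.54, then the shift along the tool's x, y, z in cm, then the turn about the tool's z in degrees. In form: [[claw, dx, dy, dz, twist], ...]. A call has 1 to 20 rows; each row is the pose to reach, as a shift and turn from the pose commanded when the call began, along the tool's axes at that moment; what a row does not reach only later rows make up. A row lasts 1/10 s, in which the tool goes at most 50 mm and 8.59 degrees, less where a joint would pass 70% of its speed; a pose out of reach is approached as far as the arm can. A call with a gripper value outside its range is refused whole. The fingers move at their own pace and stop on an object; "force" is the grip in N (left out, the last holds). Time passes only in rows, so rows that repeat a pose let the fingers close. It gives the time, the measured TCP pose, the force, the opening and the grip force at its end, in the units of the state.
- bot.read_state(): the state, without advancing time (a new reading comes with each control period).
- bot.read_camera(name): name is "scene" or "top" or "wrist"; returns (picture, depth): 480x640x3 uint8, red, green, blue; 480x640 float32, m along the optical axis (not along the pixel's ray), 0 where there is no reading.
- bot.calibration(name): a dict with "mtx" (3x3 intrinsics, pixels), "origin" and "orientation" of the camera in the world; the wrist camera has in their place "T_tool_cam" (4x4, takes a point from camera to tool coordinates, whose origin is the TCP and whose axes are the flange's). Camera axes: x right, y up, looking along -z (the intrinsics and any distortion apply to the point x, -y, -z); pixel columns grow to the right and rows downward; lengths in m; the calibration is good to about 2 mm. A picture is of the moment at which its call begins: read the wrist's pose just before it. calibration takes no time and is no camera call.
- bot.finish_job(): hands the job in; it is judged then, once.
The state is a dict: "time": time; "q": joint angles; "joint_vel": joint speeds; "joint_torque": joint torques, N m; "tool_pos": TCP position; "tcp_rot": TCP orientation; "wrist_force": force on the tool from outside, world axes, zero at the start; "torque": the same for the moment, N m; "width": opening from 0.0 (shut) to 1.0 (fully open); "grip_force": force on a finger pad.
Only numpy, scipy, OpenCV 4.12 (cv2) and the standard library are available. Lean on these libraries where they do the work, as an engineer would, in place of code of your own. Each camera call takes 0.05 s, during which the arm holds its last target. There are 200 camera calls.

## Working session

There is one attempt and no reset: what is moved stays moved. The work goes in short steps, Python scripts to look and compute and a tool call to move; the robot and the scene stay as the last step left them, time stands still between calls to the robot, and variables do not carry over. Pictures are saved under pics/ and viewed, at most 10 in all, crops included, and the job is handed in when it is done.

Besides the shell and the picture viewer there is one more tool, called after "Call:" by a JSON object that holds its "fn" and its "kwargs". step_arm: Moves the arm, as the interface text tells. Its arguments: {"type":"object","properties":{"motion":{"type":"array","items":{"type":"array","items":{"type":"number"}}},"force":{"type":"number"}},"required":["motion"]}

```bash
mkdir -p pics; cat > h.py <<'E'
import numpy as np,cv2
from scipy.spatial.transform import Rotation as R
from workcell import bot
def rot(o):
    o=np.array(o,float); return o if o.shape==(3,3) else R.from_rotvec(o).as_matrix()
def cam(n):
    s=bot.read_state(); im,d=bot.read_camera(n); c=bot.calibration(n)
    if n=='wrist':
        T=np.eye(4);T[:3,:3]=R.from_rotvec(s['tcp_rot']).as_matrix();T[:3,3]=s['tool_pos'];T=T@np.array(c['T_tool_cam'])
        return im,d,np.array(c['mtx']),T[:3,:3],T[:3,3]
    return im,d,np.array(c['mtx']),rot(c['orientation']),np.array(c['origin'])
def onplane(px,K,Rm,o,z):
    px=np.atleast_2d(px).astype(float)
    r=np.c_[(px[:,0]-K[0,2])/K[0,0],-(px[:,1]-K[1,2])/K[1,1],-np.ones(len(px))]@Rm.T
    return o+r*((z-o[2])/r[:,2])[:,None]
def cloud(d,K,Rm,o):
    v,u=np.nonzero(d>0);z=d[v,u]
    return u,v,np.c_[(u-K[0,2])/K[0,0]*z,-(v-K[1,2])/K[1,1]*z,-z]@Rm.T+o
def save(n,im): cv2.imwrite(f'pics/{n}.png',im[:,:,::-1])
E
python3 - <<'E'
from h import *
s=bot.read_state();print({k:np.round(v,3) for k,v in s.items()});print(bot.calibration('top'))
a=cam('top');save('top',a[0])
u,v,P=cloud(*a[1:])
im=cv2.cvtColor(a[0],cv2.COLOR_RGB2HSV)
h=im[v,u]
for n,lo,hi,s_,zr in [('orange',5,18,150,(.13,.18)),('yellow',22,35,120,(.19,.23)),('blue',95,125,100,(.02,.1))]:
    m=(h[:,0]>=lo)&(h[:,0]<=hi)&(h[:,1]>s_)&(h[:,2]>60)&(P[:,2]>zr[0])&(P[:,2]<zr[1])
    if m.sum()>5: print(n,m.sum(),P[m].mean(0),P[m].min(0),P[m].max(0),u[m].mean(),v[m].mean())
m=(P[:,2]>.15)&(P[:,2]<.17);print(m.sum(),P[m].min(0),P[m].max(0))
E
```

```text
{'time': np.float64(0.0), 'q': array([-1.373,  0.265,  1.605,  0.   ,  1.274, -0.037]), 'joint_vel': array([ 0.,  0.,  0.,  0.,  0., -0.]), 'joint_torque': array([ 1.0000e-03, -5.1511e+01, -3.6732e+01, -0.0000e+00,  1.3000e-02,
        0.0000e+00]), 'tool_pos': array([ 0.157, -0.656,  0.23 ]), 'tcp_rot': array([-3.118, -0.368,  0.   ]), 'wrist_force': array([ 1.276,  0.243, -0.22 ]), 'torque': array([0.037, 0.013, 0.046]), 'grip_force': np.float64(0.0), 'width': np.float64(0.997)}
{'mtx': array([[606.31105151,   0.        , 316.00389171],
       [  0.        , 606.31105151, 236.58826296],
       [  0.        ,   0.        ,   1.        ]]), 'origin': array([0.28435214, 0.00760554, 1.34313898]), 'orientation': array([ 0.15830907, -0.1393255 , -1.58136073])}
orange 360 [0.49762504 0.06042598 0.16021321] [0.46413301 0.02618603 0.15300014] [0.53490928 0.09774077 0.16727492] 295.85 243.5361111111111
yellow 153 [0.49853973 0.06103966 0.21384086] [0.46959885 0.05210718 0.20160942] [0.52857642 0.07099611 0.2209909 ] 294.2287581699346 238.05882352941177
blue 279 [0.44392667 0.04429062 0.02431663] [ 0.4168868  -0.00333063  0.02009632] [0.47542257 0.09101634 0.08183828] 306.2795698924731 278.5412186379928
2475 [0.43925091 0.00047372 0.15012556] [0.55925166 0.12065729 0.16999881]
```

View pics/top.png

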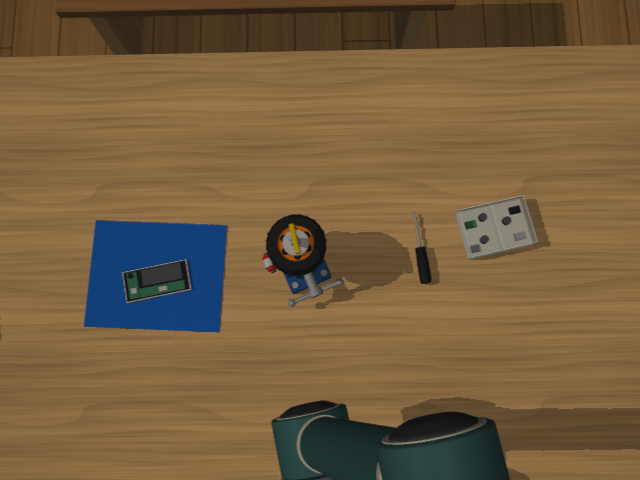

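```bash
python3 - <<'E'
from h import *
a=cam('top');im,d,K,Rm,o=a
hb=onplane([[290,303],[341,282]],K,Rm,o,.052);print(hb,hb.mean(0))
v=hb[0]-hb[1];print('psi bar',np.arctan2(v[1],v[0])-np.pi/2)
e=np.array([.499,.0605])-hb.mean(0)[:2];print('psi axis',np.arctan2(e[1],e[0]))
hsv=cv2.cvtColor(im,cv2.COLOR_RGB2HSV)
m=cv2.inRange(hsv,(22,120,80),(35,255,255));m[:200]=0;m[275:]=0;m[:,:260]=0;m[:,330:]=0
p=cv2.findNonZero(m)[:,0];w=onplane(p,K,Rm,o,.2135)[:,:2].astype(np.float32);print(len(w),cv2.minAreaRect(w),cv2.fitLine(w,2,0,.01,.01).ravel())
b=cv2.inRange(hsv,(100,100,40),(125,255,255));b[:,:260]=0;b[:,345:]=0
p=cv2.findNonZero(b)[:,0];w=onplane(p,K,Rm,o,.09)[:,:2].astype(np.float32);print(cv2.minAreaRect(w))
E
```

```text
[[ 0.38888847  0.07875825  0.052     ]
 [ 0.43193607 -0.03054944  0.052     ]] [0.41041227 0.0241044  0.052     ]
psi bar 0.37516784215300336
psi axis 0.38981820924297406
162 ((0.49863797426223755, 0.06123228371143341), (0.05954119563102722, 0.01057418156415224), 13.38627815246582) [0.9759421  0.21802987 0.49862313 0.06139388]
((0.4856918752193451, 0.057593077421188354), (0.13838258385658264, 0.0867190957069397), 22.59333038330078)
```

Call:
{"fn": "step_arm", "kwargs": {"motion": [[0, 0, 0, -4, 0], [0, 0, 0, -9, 0]]}}

```text
time: 0.3
tool_pos: [0.1565, -0.6541, 0.317]
tcp_rot: [-3.11, -0.367, 0.001]
wrist_force: [0.8, -0.4, 0.8]
width: 0.694
grip_force: 0.0
```

Call:
{"fn": "step_arm", "kwargs": {"motion": [[0, 49.2, -66.2, 0, -98.6], [0, 49.2, -66.2, 0, -98.6], [0, 49.2, -66.2, 0, -98.6], [0, 49.2, -66.2, 0, -98.6], [0, 49.2, -66.2, 0, -98.6], [0, 49.2, -66.2, 0, -98.6], [0, 49.2, -66.2, 0, -98.6], [0, 49.2, -66.2, 0, -98.6], [0, 49.2, -66.2, 0, -98.6], [0, 49.2, -66.2, 0, -98.6], [0, 49.2, -66.2, 0, -98.6], [0, 49.2, -66.2, 0, -98.6], [0, 49.2, -66.2, 0, -98.6], [0, 49.2, -66.2, 0, -98.6], [0, 49.2, -66.2, 0, -98.6], [0, 49.2, -66.2, 0, -98.6], [0, 49.2, -66.2, 0, -98.6], [0, 49.2, -66.2, 0, -98.6], [0, 49.2, -66.2, 0, -98.6], [0, 49.2, -66.2, 0, -98.6]]}}

```text
time: 2.3
tool_pos: [0.481, 0.1009, 0.321]
tcp_rot: [-1.756, -2.604, 0.001]
wrist_force: [-0.0, 0.2, -0.4]
width: -0.003
grip_force: 0.0
```

```bash
python3 - <<'E'
from h import *
a=cam('wrist');im,d,K,Rm,o=a;save('w1',im)
s=bot.read_state();print(s['time'],s['tool_pos'],s['tcp_rot'],s['wrist_force'],s['q'])
hsv=cv2.cvtColor(im,cv2.COLOR_RGB2HSV)
m=cv2.inRange(hsv,(20,120,80),(35,255,255))
c=max(cv2.findContours(m,0,2)[0],key=cv2.contourArea)[:,0];print(c.min(0),c.max(0))
w=onplane(c,K,Rm,o,.2135)[:,:2].astype(np.float32);print(cv2.minAreaRect(w))
E
```

```text
2.35 [0.48110424 0.10073876 0.32115671] [-1.75728405e+00 -2.60411249e+00  7.89818524e-04] [0.02960453 0.43921688 0.16586394] [ 1.55978359e-01 -1.33002245e-01  1.86171100e+00 -3.55676413e-04
  1.41324452e+00 -2.27522312e-01]
[289 277] [372 305]
((0.5008277297019958, 0.06283675879240036), (0.05941106379032135, 0.014647645875811577), 12.920692443847656)
```

View pics/w1.png

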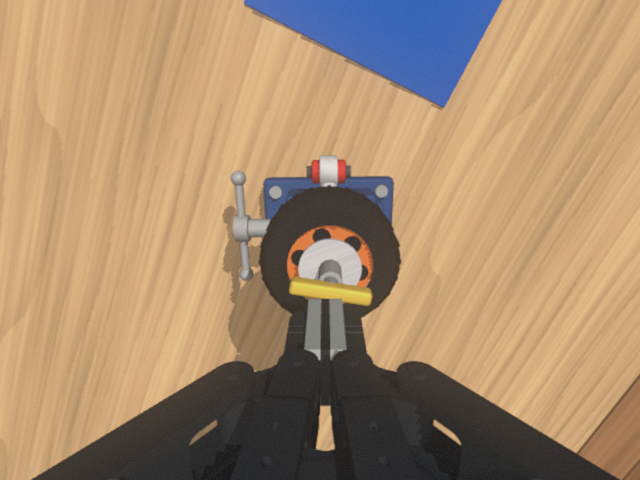

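Call:
{"fn": "step_arm", "kwargs": {"motion": [[0, 0.4, 0, 5, 0], [0, 0.4, 0, 10, 0], [0, 0.4, 0, 14, 0], [0, 0.4, 0, 15.2, 0], [0, 0.4, 0, 15.2, 0], [0, 0.4, 0, 15.2, 0]]}}

```text
time: 2.95
tool_pos: [0.4815, 0.1052, 0.1714]
tcp_rot: [1.756, 2.603, 0.003]
wrist_force: [0.6, 0.7, 0.1]
width: -0.001
grip_force: 0.0
```

Call:
{"fn": "step_arm", "kwargs": {"motion": [[0, 0, 0, 0.2, 0], [0, 0, 0, 0.4, 0], [0, 0, 0, 0.6, 0], [0, 0, 0, 0.7, 0], [0, 0, 0, 0.75, 0]]}}

```text
time: 3.45
tool_pos: [0.4801, 0.1056, 0.1619]
tcp_rot: [1.755, 2.605, 0.0]
wrist_force: [-0.1, 0.1, 0.0]
width: 0.001
grip_force: 0.1
```

Call:
{"fn": "step_arm", "kwargs": {"motion": [[0, 0, 0, 0.1, 0], [0, 0, 0, 0.2, 0], [0, 0, 0, 0.2, 0]]}}

```text
time: 3.75
tool_pos: [0.4802, 0.1055, 0.1598]
tcp_rot: [1.755, 2.605, 0.0]
wrist_force: [-0.1, -0.2, 0.8]
width: -0.003
grip_force: 0.3
```

Call:
{"fn": "step_arm", "kwargs": {"motion": [[0, 0, 0, 0.05, 0], [0, 0, 0, 0.1, 0], [0, 0, 0, 0.1, 0]]}}

```text
time: 4.05
tool_pos: [0.4807, 0.1057, 0.1596]
tcp_rot: [1.755, 2.604, 0.002]
wrist_force: [0.2, -0.3, 4.8]
width: -0.001
grip_force: 2.3
```

Call:
{"fn": "step_arm", "kwargs": {"motion": [[0, 0, 0, 0.04, 0], [0, 0, 0, 0.04, 0], [0, 0, 0, 0.04, 0], [0, 0, 0, 0.04, 0], [0, 0, 0, 0.04, 0]]}}

```text
time: 4.55
tool_pos: [0.4808, 0.1058, 0.1595]
tcp_rot: [1.755, 2.604, 0.002]
wrist_force: [-0.2, 0.1, 5.6]
width: 0.001
grip_force: 3.2
```

Call:
{"fn": "step_arm", "kwargs": {"motion": [[0, 0, 0, -3, 0], [0, 0, 0, -8, 0], [0, 0, 0, -8, 0], [0, -5, 0, -8, 0], [0, -9.6, 0, -8, 0], [0, -9.6, 0, -8, 0], [0, -9.6, 0, -4, 0], [0, -9.6, 0, -1.2, 0], [0, -9.6, 0, -1.0, 0], [0, -9.6, 0, -1.0, 0]]}}

```text
time: 5.55
tool_pos: [0.515, 0.017, 0.1675]
tcp_rot: [-1.754, -2.603, 0.002]
wrist_force: [-0.7, 0.0, 0.3]
width: 0.003
grip_force: 0.0
```

Call:
{"fn": "step_arm", "kwargs": {"motion": [[0, 0, 0, 0.2, 0], [0, 0, 0, 0.4, 0], [0, 0, 0, 0.6, 0], [0, 0, 0, 0.7, 0], [0, 0, 0, 0.8, 0], [0, 0, 0, 0.8, 0]]}}

```text
time: 6.15
tool_pos: [0.5161, 0.0166, 0.1604]
tcp_rot: [1.756, 2.605, 0.0]
wrist_force: [0.6, -0.1, -0.7]
width: 0.003
grip_force: 0.1
```

Call:
{"fn": "step_arm", "kwargs": {"motion": [[0, 0, 0, 0.05, 0], [0, 0, 0, 0.1, 0], [0, 0, 0, 0.1, 0]]}}

```text
time: 6.45
tool_pos: [0.5164, 0.0167, 0.1599]
tcp_rot: [1.755, 2.605, 0.001]
wrist_force: [-0.4, 1.1, 2.2]
width: -0.005
grip_force: 1.2
```

Call:
{"fn": "step_arm", "kwargs": {"motion": [[0, 0, 0, 0.05, 0], [0, 0, 0, 0.1, 0], [0, 0, 0, 0.1, 0]]}}

```text
time: 6.75
tool_pos: [0.517, 0.0168, 0.1596]
tcp_rot: [1.755, 2.604, 0.002]
wrist_force: [-0.9, 1.9, 5.9]
width: 0.001
grip_force: 3.0
```

Call:
{"fn": "step_arm", "kwargs": {"motion": [[0, 0, 0, 0.02, 0], [0, 0, 0, 0.02, 0], [0, 0, 0, 0.02, 0], [0, 0, 0, -4, 0], [0, 0, 0, -9, 0], [0, 0, 0, -12, 0], [4, 4.83, 0, -12, -81.1], [4, 4.83, 0, -12, -81.1], [4, 4.83, 0, -12, -81.1], [4, 4.83, 0, -12, -81.1], [4, 4.83, 0, -12, -81.1], [4, 4.83, 0, -12, -81.1], [4, 4.83, 0, -12, -81.1], [4, 4.83, 0, -12, -81.1], [4, 4.83, 0, -12, -81.1], [4, 4.83, 0, -12, -81.1], [4, 4.83, 0, -12, -81.1], [4, 4.83, 0, -12, -81.1]]}}

```text
time: 8.55
tool_pos: [0.4978, 0.0612, 0.278]
tcp_rot: [0.357, -3.121, 0.0]
wrist_force: [-0.6, 0.0, -0.6]
width: 0.47
grip_force: 0.0
```

```bash
python3 - <<'E'
from h import *
a=cam('wrist');im,d,K,Rm,o=a;save('w2',im)
s=bot.read_state();print(s['time'],s['tool_pos'],s['tcp_rot'],s['q'],s['width'])
hsv=cv2.cvtColor(im,cv2.COLOR_RGB2HSV)
m=cv2.inRange(hsv,(20,120,80),(35,255,255))
c=max(cv2.findContours(m,0,2)[0],key=cv2.contourArea)[:,0];print(c.min(0),c.max(0))
w=onplane(c,K,Rm,o,.2135)[:,:2].astype(np.float32);print(cv2.minAreaRect(w))
th=2*np.arctan2(s['tcp_rot'][1],s['tcp_rot'][0]);print('tool x deg',np.degrees(th))
E
```

```text
8.6 [0.49780121 0.06124847 0.27807778] [ 3.57416279e-01 -3.12074832e+00  1.61450524e-04] [ 7.28406704e-02 -9.50769596e-02  1.90544166e+00 -1.24526519e-04
  1.33166708e+00 -1.72599049e+00] 0.4685426385472164
[314 211] [333 309]
((0.500078022480011, 0.059792205691337585), (0.060281865298748016, 0.010668625123798847), 12.566746711730957)
tool x deg -166.93287474640502
```

View pics/w2.png

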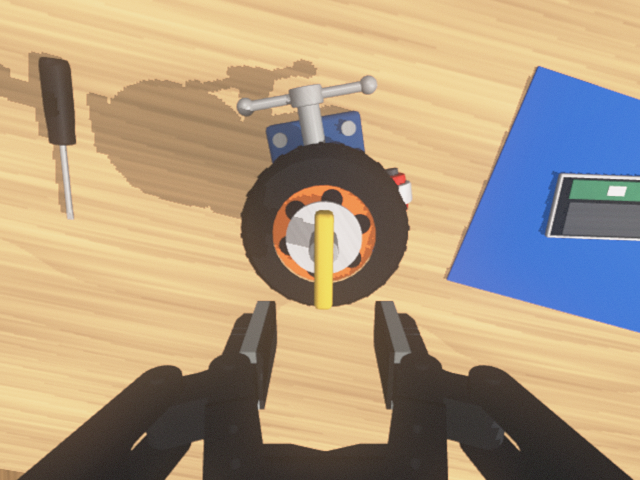

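Call:
{"fn": "step_arm", "kwargs": {"motion": [[4, -0.15, 0, 4, 0], [4, -0.15, 0, 7.5, 0], [4, -0.15, 0, 8.6, 0], [4, -0.15, 0, 8.6, 0], [4, -0.15, 0, 8.6, 0]]}}

```text
time: 9.1
tool_pos: [0.5002, 0.0617, 0.1937]
tcp_rot: [-0.359, 3.119, -0.0]
wrist_force: [0.0, 0.4, 0.6]
width: 0.469
grip_force: 0.0
```

Call:
{"fn": "step_arm", "kwargs": {"motion": [[2, 0, 0, 0, 0], [0, 0, 0, 0, 0], [0, 0, 0, 0, 0], [0, 0, 0, 0, 0], [0, 0, 0, 0, 0], [0, 0, 0, 0, 0]], "force": 30}}

```text
time: 9.7
tool_pos: [0.501, 0.0611, 0.1945]
tcp_rot: [-0.359, 3.117, -0.002]
wrist_force: [0.7, -3.4, 5.9]
width: 0.124
grip_force: 31.3
```

```bash
cat > st.py <<'E'
from h import *
s=bot.read_state();print(s['time'],np.round(s['tool_pos'],4),'F',np.round(s['wrist_force'],2),'T',np.round(s['torque'],3),'jt6',np.round(s['joint_torque'],3),'w',s['width'],'q6',s['q'][5],'th',np.degrees(2*np.arctan2(s['tcp_rot'][1],s['tcp_rot'][0]))%360)
E
python3 st.py
```

```text
9.7 [0.501  0.0611 0.1945] F [ 0.7  -3.44  5.86] T [-0.575 -0.06  -0.047] jt6 [  1.851 -30.289 -32.088   1.06    0.04   -0.049] w 0.12406116709016056 q6 -1.726912458817687 th 193.14721402186453
```

Call:
{"fn": "step_arm", "kwargs": {"motion": [[0, 0, 0, 0, 6], [0, 0, 0, 0, 12], [0, 0, 0, 0, 18], [0, 0, 0, 0, 24], [0, 0, 0, 0, 30]]}}

```text
time: 10.2
tool_pos: [0.501, 0.0612, 0.1945]
tcp_rot: [0.466, 3.103, -0.0]
wrist_force: [0.5, -3.4, 6.3]
width: 0.124
grip_force: 30.9
```

```bash
python3 st.py
```

```text
10.2 [0.501  0.0612 0.1945] F [ 0.46 -3.35  6.34] T [-0.512 -0.034  0.055] jt6 [  1.498 -30.334 -32.073   1.005   0.095  -1.013] w 0.12402076881372161 q6 -1.1992953237394308 th 162.9190528350764
```

Call:
{"fn": "step_arm", "kwargs": {"motion": [[0, 0, 0, 0, 5], [0, 0, 0, 0, 10], [0, 0, 0, 0, 12], [0, 0, 0, 0, 12]]}}

```text
time: 10.6
tool_pos: [0.501, 0.0612, 0.1945]
tcp_rot: [0.783, 3.038, 0.001]
wrist_force: [1.3, -3.4, 7.0]
width: 0.125
grip_force: 31.2
```

```bash
python3 st.py
```

```text
10.6 [0.501  0.0612 0.1945] F [ 1.28 -3.41  6.96] T [-0.511 -0.067 -0.137] jt6 [  1.629 -30.342 -32.061   0.942   0.106   0.152] w 0.12499621238852442 q6 -0.9931695979506614 th 151.10771193842666
```

```bash
cat > tq.py <<'E'
from h import *
L=[]
for _ in range(4):
    bot.read_camera('wrist');s=bot.read_state();L.append(np.r_[s['torque'][2],s['wrist_force'],s['joint_torque'][5]])
L=np.array(L);print(s['time'],'Tz',L[:,0].round(3),'mean',L[:,0].mean().round(3),'F',L[:,1:4].mean(0).round(2),'jt6',L[:,4].mean().round(3),'w',round(s['width'],4),'turned',round(193.147-np.degrees(2*np.arctan2(s['tcp_rot'][1],s['tcp_rot'][0]))%360,2))
E
python3 tq.py
```

```text
10.8 Tz [-0.118 -0.07  -0.143 -0.043] mean -0.093 F [ 0.53 -3.04  6.43] jt6 -0.046 w 0.1179 turned 42.0
```

Call:
{"fn": "step_arm", "kwargs": {"motion": [[0, 0, 0, 0, 2], [0, 0, 0, 0, 4]]}}

```text
time: 11.0
tool_pos: [0.5011, 0.0612, 0.1945]
tcp_rot: [0.889, 3.009, 0.001]
wrist_force: [0.7, -3.3, 6.8]
width: 0.12
grip_force: 30.9
```

```bash
python3 tq.py
```

```text
11.2 Tz [ 0.003 -0.092 -0.041 -0.007] mean -0.034 F [ 0.63 -2.42  5.87] jt6 0.034 w 0.1217 turned 46.0
```

Call:
{"fn": "step_arm", "kwargs": {"motion": [[0, 0, 0, 0, 2], [0, 0, 0, 0, 4]]}}

```text
time: 11.4
tool_pos: [0.5011, 0.0612, 0.1945]
tcp_rot: [0.993, 2.976, 0.001]
wrist_force: [1.7, -2.4, 6.6]
width: 0.12
grip_force: 30.9
```

```bash
python3 tq.py
```

```text
11.6 Tz [-0.059 -0.08  -0.091 -0.085] mean -0.079 F [ 0.91 -3.01  5.98] jt6 0.034 w 0.1224 turned 50.0
```

```bash
sed -i 's/^L=\[\]/L=[];s=bot.read_state();print("now Tz",round(s["torque"][2],3),"jt6",round(s["joint_torque"][5],3))/; s/range(4)/range(3)/' tq.py
```

Call:
{"fn": "step_arm", "kwargs": {"motion": [[0, 0, 0, 0, 2], [0, 0, 0, 0, 4]]}}

```text
time: 11.8
tool_pos: [0.501, 0.0612, 0.1945]
tcp_rot: [1.097, 2.94, 0.001]
wrist_force: [0.3, -3.8, 4.4]
width: 0.124
grip_force: 30.9
```

```bash
python3 tq.py
```

```text
now Tz 0.065 jt6 -0.308
11.95 Tz [-0.    -0.062 -0.05 ] mean -0.037 F [ 0.39 -3.56  5.72] jt6 0.063 w 0.1202 turned 54.01
```

Call:
{"fn": "step_arm", "kwargs": {"motion": [[0, 0, 0, 0, 2], [0, 0, 0, 0, 4]]}}

```text
time: 12.15
tool_pos: [0.5011, 0.0613, 0.1945]
tcp_rot: [1.199, 2.899, 0.002]
wrist_force: [0.3, -2.8, 6.6]
width: 0.121
grip_force: 30.9
```

```bash
python3 tq.py
```

```text
now Tz 0.025 jt6 -0.307
12.3 Tz [ 0.001 -0.103 -0.048] mean -0.05 F [ 1.19 -2.95  5.8 ] jt6 0.063 w 0.1217 turned 58.01
```

Call:
{"fn": "step_arm", "kwargs": {"motion": [[0, 0, 0, 0, 2], [0, 0, 0, 0, 4]]}}

```text
time: 12.5
tool_pos: [0.5011, 0.0613, 0.1945]
tcp_rot: [1.299, 2.856, 0.002]
wrist_force: [0.8, -2.6, 5.9]
width: 0.119
grip_force: 30.9
```

```bash
python3 tq.py
```

```text
now Tz 0.075 jt6 -0.307
12.65 Tz [ 0.022 -0.082 -0.084] mean -0.048 F [ 1.27 -3.28  6.03] jt6 0.063 w 0.1184 turned 62.01
```

Call:
{"fn": "step_arm", "kwargs": {"motion": [[0, 0, 0, 0, 2], [0, 0, 0, 0, 4]]}}

```text
time: 12.85
tool_pos: [0.5011, 0.0613, 0.1945]
tcp_rot: [1.398, 2.809, 0.002]
wrist_force: [1.2, -2.7, 5.7]
width: 0.121
grip_force: 30.9
```

```bash
python3 tq.py
```

```text
now Tz 0.051 jt6 -0.284
13.0 Tz [ 0.02  -0.072 -0.027] mean -0.026 F [ 0.46 -2.76  6.21] jt6 0.09 w 0.1174 turned 66.01
```

Call:
{"fn": "step_arm", "kwargs": {"motion": [[0, 0, 0, 0, 2], [0, 0, 0, 0, 4]]}}

```text
time: 13.2
tool_pos: [0.5011, 0.0613, 0.1945]
tcp_rot: [1.494, 2.759, 0.002]
wrist_force: [1.3, -2.7, 5.6]
width: 0.119
grip_force: 31.7
```

```bash
python3 tq.py
```

```text
now Tz 0.341 jt6 -0.056
13.35 Tz [0.245 0.292 0.234] mean 0.257 F [ 0.5  -2.61  6.34] jt6 0.34 w 0.1218 turned 69.96
```

Call:
{"fn": "step_arm", "kwargs": {"motion": [[0, 0, 0, 0, 2], [0, 0, 0, 0, 4]]}}

```text
time: 13.55
tool_pos: [0.5011, 0.0613, 0.1945]
tcp_rot: [1.589, 2.705, 0.002]
wrist_force: [1.1, -2.5, 7.3]
width: 0.124
grip_force: 34.6
```

```bash
python3 tq.py
```

```text
now Tz 0.468 jt6 0.089
13.7 Tz [0.432 0.341 0.386] mean 0.386 F [ 0.91 -2.52  5.72] jt6 0.509 w 0.1196 turned 73.94
```

Call:
{"fn": "step_arm", "kwargs": {"motion": [[2, 0, 0, 0, 0], [4, 0, 0, 0, 0], [4, 0, 0, 0, 0], [4, 0, 0, 0, 0], [4, 0, 0, -4, 0], [4, 0, 0, -8, 0], [2, 0, 0, -8, 7.1], [0, 2.5, 0.3, -8, 7.1], [0, 5, 0.5, -8, 7.1], [0, 5, 0.5, -8, 7.1], [0, 5, 0.5, -8, 7.1], [0, 5, 0.5, -8, 7.1]]}}

```text
time: 14.9
tool_pos: [0.4795, 0.1074, 0.2721]
tcp_rot: [1.756, 2.605, -0.001]
wrist_force: [0.6, 0.0, -0.1]
width: 0.002
grip_force: 0.0
```

```bash
python3 - <<'E'
from h import *
im,d,K,Rm,o=cam('wrist');save('w3',im)
E
python3 st.py
```

```text
14.95 [0.4796 0.1072 0.2722] F [-0.95 -0.08 -0.31] T [-0.027 -0.003 -0.013] jt6 [ 2.4500e-01 -3.1029e+01 -3.7243e+01  1.3000e-02  8.0000e-03 -4.0000e-03] w -0.004297144458284491 q6 -0.21485311189143852 th 112.02653570026132
```

View pics/w3.png

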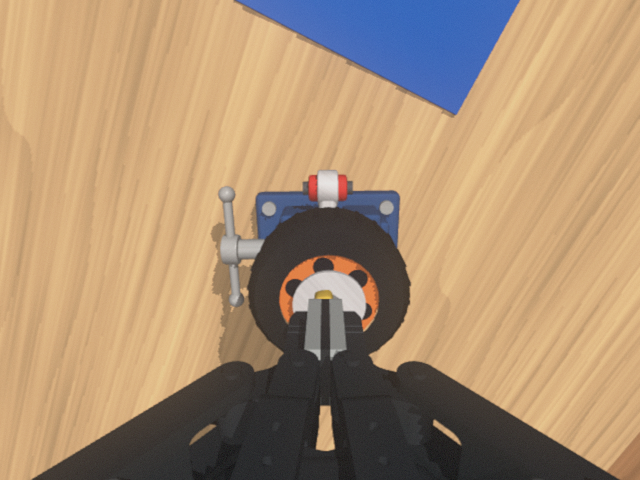

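The bar now lies radially, its near end at (323,295) just behind the fingertips; the wheel looks level. I'll press left.

Call:
{"fn": "step_arm", "kwargs": {"motion": [[0, 0, 0, 4, 0], [0, 0, 0, 6, 0], [0, 0, 0, 8, 0], [0, 0, 0, 9.5, 0], [0, 0, 0, 10.3, 0], [0, 0, 0, 10.3, 0]]}}

```text
time: 15.55
tool_pos: [0.4788, 0.1073, 0.1682]
tcp_rot: [-1.755, -2.604, 0.003]
wrist_force: [-0.2, 0.9, -0.1]
width: -0.005
grip_force: 0.0
```

Call:
{"fn": "step_arm", "kwargs": {"motion": [[0, 0, 0, 0.2, 0], [0, 0, 0, 0.4, 0], [0, 0, 0, 0.5, 0], [0, 0, 0, 0.6, 0], [0, 0, 0, 0.65, 0]]}}

```text
time: 16.05
tool_pos: [0.4795, 0.1078, 0.1631]
tcp_rot: [1.755, 2.605, 0.001]
wrist_force: [-0.6, 0.9, -1.3]
width: 0.003
grip_force: 0.0
```

Call:
{"fn": "step_arm", "kwargs": {"motion": [[0, 0, 0, 0.05, 0], [0, 0, 0, 0.1, 0], [0, 0, 0, 0.1, 0]]}}

```text
time: 16.35
tool_pos: [0.4795, 0.1078, 0.1621]
tcp_rot: [1.755, 2.605, 0.0]
wrist_force: [0.1, 0.8, 1.8]
width: 0.001
grip_force: 0.3
```

Call:
{"fn": "step_arm", "kwargs": {"motion": [[0, 0, 0, 0.05, 0], [0, 0, 0, 0.1, 0], [0, 0, 0, 0.12, 0], [0, 0, 0, 0.12, 0]]}}

```text
time: 16.75
tool_pos: [0.4802, 0.1081, 0.1618]
tcp_rot: [1.755, 2.604, 0.003]
wrist_force: [-0.4, -0.0, 5.5]
width: -0.003
grip_force: 2.8
```

Call:
{"fn": "step_arm", "kwargs": {"motion": [[0, 0, 0, 0.03, 0], [0, 0, 0, 0.03, 0], [0, 0, 0, 0.03, 0], [0, 0, 0, 0.03, 0]]}}

```text
time: 17.15
tool_pos: [0.4804, 0.1082, 0.1618]
tcp_rot: [1.755, 2.604, 0.003]
wrist_force: [-0.8, 1.4, 6.6]
width: -0.0
grip_force: 3.2
```

Call:
{"fn": "step_arm", "kwargs": {"motion": [[0, 0, 0, -3, 0], [0, 0, 0, -8, 0], [0, 0, 0, -8, 0], [0, -5, 0, -8, 0], [0, -10.1, 0, -8, 0], [0, -10.1, 0, -8, 0], [0, -10.1, 0, -8, 0], [0, -10.1, 0, -5, 0], [0, -10.1, 0, -2.5, 0], [0, -10.1, 0, -0.9, 0], [0, -10.1, 0, -0.75, 0], [0, -10.1, 0, -0.75, 0]]}}

```text
time: 18.35
tool_pos: [0.5167, 0.0152, 0.1675]
tcp_rot: [-1.753, -2.605, 0.001]
wrist_force: [0.2, -0.5, 0.7]
width: -0.001
grip_force: 0.0
```

Call:
{"fn": "step_arm", "kwargs": {"motion": [[0, 0, 0, 0.2, 0], [0, 0, 0, 0.4, 0], [0, 0, 0, 0.5, 0], [0, 0, 0, 0.6, 0], [0, 0, 0, 0.6, 0]]}}

```text
time: 18.85
tool_pos: [0.5174, 0.0141, 0.162]
tcp_rot: [1.756, 2.605, 0.0]
wrist_force: [-0.6, -0.6, 0.2]
width: -0.004
grip_force: 0.1
```

Call:
{"fn": "step_arm", "kwargs": {"motion": [[0, 0, 0, 0.05, 0], [0, 0, 0, 0.1, 0], [0, 0, 0, 0.1, 0]]}}

```text
time: 19.15
tool_pos: [0.518, 0.0143, 0.1618]
tcp_rot: [1.755, 2.604, 0.002]
wrist_force: [-0.1, 1.3, 5.2]
width: -0.001
grip_force: 2.3
```

Right edge also solid at 161.8 mm. I'll press a little firmer, then retreat.

Call:
{"fn": "step_arm", "kwargs": {"motion": [[0, 0, 0, 0.04, 0], [0, 0, 0, 0.04, 0], [0, 0, 0, 0.04, 0], [0, 0, 0, 0.04, 0], [0, 0, 0, 0.04, 0]]}}

```text
time: 19.65
tool_pos: [0.5182, 0.0143, 0.1617]
tcp_rot: [1.755, 2.604, 0.002]
wrist_force: [-0.6, 0.9, 6.2]
width: -0.0
grip_force: 3.2
```

Call:
{"fn": "step_arm", "kwargs": {"motion": [[0, 0, 0, -3, 0], [0, 0, 0, -8, 0], [0, 0, 0, -12, 0], [0, 0, 0, -14, 0], [0, 0, 0, -14, 0], [0, 0, 0, -14, 0], [0, 0, 0, -14, 0], [0, 0, 0, -14, 0]]}}

```text
time: 20.45
tool_pos: [0.5162, 0.0142, 0.2981]
tcp_rot: [-1.754, -2.603, 0.003]
wrist_force: [-0.5, 0.3, -0.3]
width: -0.0
grip_force: 0.0
```

```bash
python3 - <<'E'
from h import *
im,d,K,Rm,o=cam('scene');save('s4',im)
E
python3 st.py
```

```text
20.5 [0.5163 0.0141 0.2984] F [ 0.48 -0.29 -0.51] T [ 0.019  0.003 -0.053] jt6 [-1.0000e-03 -3.3759e+01 -3.7747e+01 -1.0000e-03  1.6000e-02  0.0000e+00] w 3.172489686644718e-05 q6 -0.40565965546201105 th 112.05015575862558
```

View pics/s4.png

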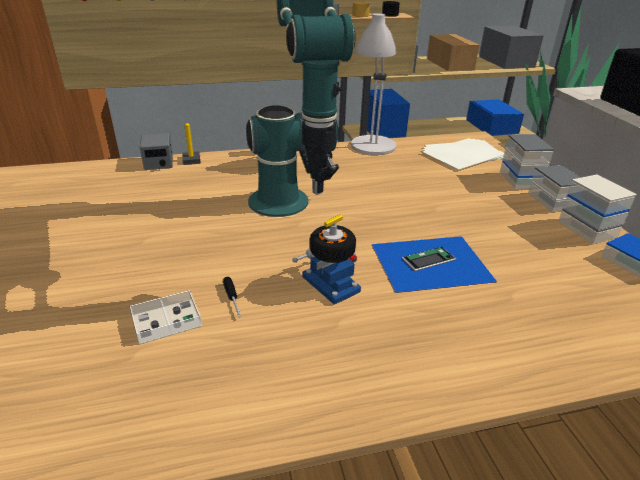

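The wheel (333,243) is level with the key standing on it. The gripper at (318,185) is clear, and the tray, screwdriver and phone haven't moved.

```bash
python3 -c "
from workcell import bot
print(bot.finish_job())"
```

```text
the job is handed in; nothing more can be done
None
```

I handed the job in at about 20 s; no verdict came back. The wheel rocked at both edges before tightening. The key went 74° clockwise, until the torque rose by about 0.4 N m, and after that neither edge rocked under 6 N or more.

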